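# Refit the field power box

## Robot

A 6-joint arm with a two-finger parallel gripper is mounted at the origin on the work surface. World frame = base frame: x ahead of the robot, y to its left, z up, the work surface at z = 0. Lengths are in mm, angles in degrees, forces in N, time in s.
With the tool pointing down it reaches from about 300 to 850 mm from the base axis. Payload 4.2 kg.
Tool frame: the origin (TCP) lies on the centre line of the jaws, within the pads' length; the fingertips stand 14 mm ahead of it and the grasp point (between the pads) lies 5 mm behind it (env.finger_overhang is the z of the fingertips in the tool frame, in mm); z points along the fingers, y is the line along which they close (so a half turn about z gives the same grasp; the last joint's range is limited). The gripper opens to 91 mm and grips with 3 to 60 N. Pads are 32 mm wide; open, the fingers measure 118 mm over their backs; the gripper's body (76 mm by 178 mm) begins 60 mm behind the grasp point.
Start: joints at [69.099, 18.312, 89.639, -0, 72.044, -1.146], TCP at [194.357, 541.172, 227.976] pointing down, gripper open.
Joint ranges: [-177.97, 177.97], [-48.28, 115.42], [12.27, 149.76], [-77.06, 257.06], [2.81, 150.46], [-146.56, 146.56]. Speed limits (degrees/s): [147.25, 147.25, 180, 180, 180, 180].

## Interface

Orientations are given as [roll, pitch, yaw] about the fixed x, y, z axes, in that order (R = Rz(yaw) Ry(pitch) Rx(roll)).
In Python, from workcell import sensors, viewer, env gives the robot as it stands. The module is installed in compiled form; this text tells all that it offers.
- The arm moves only by the tool step_arm, never from a script. Its argument "plan" is one flat list of numbers, 6 for each row, row after row: the shift along the tool's x, y, z in cm, then the turn, a rotation vector about the tool's x, y, z in rad. In form: [x, y, z, wx, wy, wz, x, y, z, wx, wy, wz, ...]. A call has 1 to 5 rows; each row shifts and turns the commanded pose from where the row before left it, along the tool's axes as they then stand; what a row does not reach is not made up. A row lasts 1/12 s, in which the tool goes at most 41.7 mm and 7.16 degrees, less where a joint would pass 70% of its speed; a pose out of reach is approached as far as the arm can. A call is refused whole if a number of a shift passes 4.17 or a number of a turn 0.125, either way. A call with a gripper value outside its range is refused whole. "hand" is the finger opening in cm, from 0 to 9.12, set as the call begins (left out, the last holds). The fingers move at their own pace and stop on an object; "newtons" is the grip in N (left out, the last holds). Time passes only in rows, so rows that do not move let the fingers close. It gives the time, the measured TCP pose, the force, the opening and the grip force at its end, in the units of the state.
- sensors.state(): the state, without advancing time (a new reading comes with each control period).
- viewer.grab_frame(name): name is "side" or "top"; returns a dict with "img" (480x640x3 uint8, red, green, blue), "fx", "fy", "cx", "cy" (pixels), "position" and "attitude" of the camera in the world. Camera axes: x right, y down, z forward; pixel columns grow to the right and rows downward; lengths in mm; the calibration is good to about 2 mm. A picture is of the moment at which its call begins. There is no depth.
- env.job_done(): hands the job in; it is judged then, once.
Trained networks look in a picture, given as the dict that the camera call returned (one of the last four; its "shot" number tells which), for a name from the list of things; names that differ only in an ending like _2 or _b are one class to them, and where a whole thing is asked for, a point or a joint stands for the part that bears it (a point fixed in the world has none). Each returns a list of dicts, best first, with "score" (0 to 1); they miss things now and then, are a little off and sometimes report something else, mostly with a low value. They report only what shows in the picture. A call takes as long as a camera call. They do not tell look-alikes from the thing itself.
- viewer.boxes_of(name, picture): "location" ([column, row] in pixels, amid what is visible of it).
- viewer.pinpoint(name, picture): "location" ([column, row] in pixels: a listed point, or the origin of a listed thing).
The state is a dict: "time_s": time; "qpos": joint angles; "qvel": joint speeds; "effort": joint torques, N m; "ee_pos": TCP position; "ee_rot": TCP orientation; "force": force on the tool from outside, world axes, zero at the start; "torque": the same for the moment, N m; "gripper_width": finger opening in mm; "gripper_force": force on a finger pad.
Only numpy, scipy, OpenCV 4.12 (cv2) and the standard library are available. Lean on these libraries where they do the work, as an engineer would, in place of code of your own. Each camera call takes 0.05 s, during which the arm holds its last target. There are 200 camera calls.

## Task

Fit the charged battery (green band) into the open power box: hook its tongue under the yellow lip and swing the other end down until it lies flat on the bay floor. Then push the open lid over past upright and let go, so that it falls fully shut by its own weight. Leave the spent battery (red band), the cup and the intercom pack where they are.

Things in the scene. Friction and masses are not known exactly. Their poses are not given: they have to be found in the camera images.
- bay (a point): Battery bay of the power box, a black open box fixed on the table, outside 177 mm along x, 162 along y, rim 60 mm above the table, walls 6 mm. Point: on the bay floor (10 mm above the table) at the foot of the end wall that carries the lip, mid-width. x along the floor away from that wall, y to the hinged side, z up. Side walls' inner faces at y = -75 and 75 mm, 50 mm above the floor.
- lip (a point): Middle of the lower front edge of the yellow lip, 14 mm above the bay floor. The lip juts 12 mm from the end wall over the bay floor, is 60 mm wide along y and 4 mm thick (top 18 mm above the floor). Axes as bay.
- terminal (a point): Middle of the top edge, on the bay side, of the grey terminal block that fills the bay's other end: 137 mm along x from the bay point, 42 mm above the bay floor, 70 mm wide. Between lip and block the battery lies between two low rails on the floor, 6 mm high, inner faces at y = -29 and 29 mm. Axes as bay.
- lid (a joint): Lid angle, rad: 0 shut, pi/2 upright, 1.95 open against its stop, leaning back outwards over the box's +y side (it starts there). The hinge turns almost freely: below about 1.5 the lid falls shut by itself, above about 1.6 it falls back open. Lid 0.3 kg.
- lid_hinge (a point): Middle of the lid's hinge line, on the box rim at its +y side, 60 mm above the table. The hinge line runs along this point's x axis (177 mm long). Axes turn with the lid: the lid plate reaches from here 162 mm along -y, and is 10 mm thick along +z (its outer face looks to +z; z is up when shut).
- lid_edge (a point): Middle of the lid's free edge, half-way through its thickness, 162 mm from the hinge line; a yellow tab 50 mm wide sticks out 6 mm farther. Same axes as lid_hinge.
- charged_mid (a point): Centre of the body (half-way up, without the tongue) of the charged battery: grey block with a green band, 110 mm along x, 50 along y, 42 high, 0.35 to 0.65 kg, lying loose on the table right way up. Seated in the bay it has 5 mm of play lengthwise: this point is then 77 to 82 mm along the bay's x and 21 mm above its floor, x axes agreeing.
- charged_tongue (a point): Tip of the charged battery's metal tongue, mid-width on its underside: 77 mm along -x and 21 mm below charged_mid. The tongue sticks out 22 mm from the body's -x end, flush with the underside, 36 mm wide, 6 mm thick. It goes under the yellow lip. Axes as charged_mid.
- spent_mid (a point): Centre of the body of the spent battery: same shape and size, red band. Not to be moved.
- cup: Red cup, 72 mm across, 95 mm high, standing on the table; origin at the centre of its underside. Bystander.
- beltpack: Black intercom pack with a yellow strip, 60 x 90 x 26 mm (two knobs rise 10 mm more), lying on the table; origin at the centre of its underside. Bystander.
There are look-alikes about, which are no part of the job. Leave any orange or pink look-alike of the part that bears charged_mid alone.

How it is judged:
By the outcome, as a careful person would: the job done as asked, in the order asked, and still so for the second after the job is handed in, with the robot touching nothing.
It also fails if it takes over 58 s, if anything falls off the work surface, if the arm or the gripper's body presses on something with over 40 N, if the wrist force passes 120 N, or if a joint passes its speed limit or range.

## Working session

There is one attempt and no reset: what is moved stays moved. The work goes in short steps, Python scripts to look and compute and a tool call to move; the robot and the scene stay as the last step left them, time stands still between calls to the robot, and variables do not carry over. Pictures are saved under pics/ and viewed, at most 10 in all, crops included, and the job is handed in when it is done.

Besides the shell and the picture viewer there is one more tool, called after ">>>" as name(argument=value, ...), one argument or row to a line, values as JSON. step_arm: Moves the arm, as the interface text tells. Its arguments: {"type":"object","properties":{"plan":{"type":"array","items":{"type":"number"}},"hand":{"type":"number"},"newtons":{"type":"number"}},"required":["plan"]}

```bash
mkdir -p pics; cat > h.py <<'E'
import numpy as np, cv2
from scipy.spatial.transform import Rotation as R
from workcell import sensors, viewer, env
def rot(a): 
    a=np.array(a,float)
    return a if a.shape==(3,3) else R.from_euler('xyz',a,degrees=True).as_matrix()
def ray(f,px):
    d=np.array([(px[0]-f['cx'])/f['fx'],(px[1]-f['cy'])/f['fy'],1.])
    return np.array(f['position'],float),rot(f['attitude'])@d
def onz(f,px,z):
    p,d=ray(f,px); return p+d*(z-p[2])/d[2]
def proj(f,P):
    c=rot(f['attitude']).T@(np.array(P,float)-f['position']); return np.array([f['cx']+f['fx']*c[0]/c[2],f['cy']+f['fy']*c[1]/c[2]])
def tri(f,a,g,b):
    p,d=ray(f,a);q,e=ray(g,b);d/=np.linalg.norm(d);e/=np.linalg.norm(e)
    s=np.linalg.lstsq(np.c_[d,-e],q-p,rcond=None)[0]
    A=p+d*s[0];B=q+e*s[1];return (A+B)/2,np.linalg.norm(A-B)
def save(f,n): cv2.imwrite('pics/'+n,f['img'][:,:,::-1])
E
python3 - <<'E'
from h import *
np.set_printoptions(precision=1,suppress=True)
for c in ['top','side']:
    f=viewer.grab_frame(c); save(f,c+'0.png'); print(c,f['position'],f['attitude'],f['fx'],f['cx'],f['cy'])
    for n in ['bay','lip','terminal','lid_hinge','lid_edge','charged_mid','charged_tongue','spent_mid','cup','beltpack']:
        print(n,[(np.round(d['location'],1).tolist(),round(d['score'],2)) for d in viewer.pinpoint(n,f)[:4]])
s=sensors.state(); print(s)
E
```

```text
top [410.  -39.5 955.7] [-170.2    1.2  -90.5] 496.1925483349485 319.4710956827593 245.43060652857702
bay [([224.0, 305.8], 0.67)]
lip [([224.3, 301.8], 0.93)]
terminal [([237.0, 232.6], 0.78)]
lid_hinge [([179.0, 252.9], 0.73)]
lid_edge []
charged_mid [([388.8, 292.4], 0.96), ([318.5, 374.0], 0.87), ([179.7, 251.3], 0.53)]
charged_tongue [([390.8, 335.8], 0.91), ([438.2, 378.0], 0.75), ([340.9, 337.9], 0.72)]
spent_mid [([467.5, 275.8], 0.64)]
cup [([431.3, 185.6], 0.92), ([234.7, 234.1], 0.73)]
beltpack [([330.6, 162.8], 0.73)]
side [386.5 579.9 834.3] [-139.4   -0.4 -166.7] 535.045650912256 323.91733895072315 243.70530578175016
bay [([336.7, 372.0], 0.93), ([219.1, 247.7], 0.66)]
lip [([329.2, 366.8], 0.8)]
terminal [([261.3, 328.7], 0.97), ([266.7, 380.7], 0.47)]
lid_hinge [([268.7, 381.3], 0.89)]
lid_edge [([234.7, 368.1], 0.69)]
charged_mid [([360.2, 232.4], 0.97), ([443.9, 188.9], 0.8), ([424.5, 296.6], 0.73)]
charged_tongue [([395.2, 243.6], 0.93), ([439.0, 214.3], 0.88), ([392.3, 279.4], 0.69)]
spent_mid [([357.1, 181.8], 0.56)]
cup [([274.6, 193.8], 0.76)]
beltpack [([220.1, 248.4], 0.92)]
{'time_s': 1.1, 'qpos': array([69.1, 18.3, 89.6, -0. , 72. , -1.1]), 'qvel': array([-0.1, -0. , -0. ,  0.1, -0. , -0. ]), 'effort': array([  0. , -41.2, -23.2,   0.1,   0. ,   0. ]), 'ee_pos': array([194.4, 541.2, 228. ]), 'ee_rot': array([180. ,   0. , 160.2]), 'force': array([0.1, 0.3, 0.2]), 'torque': array([-0. , -0.1,  0. ]), 'gripper_force': 0.0, 'gripper_width': 91.39360562338034}
```

View pics/top0.png

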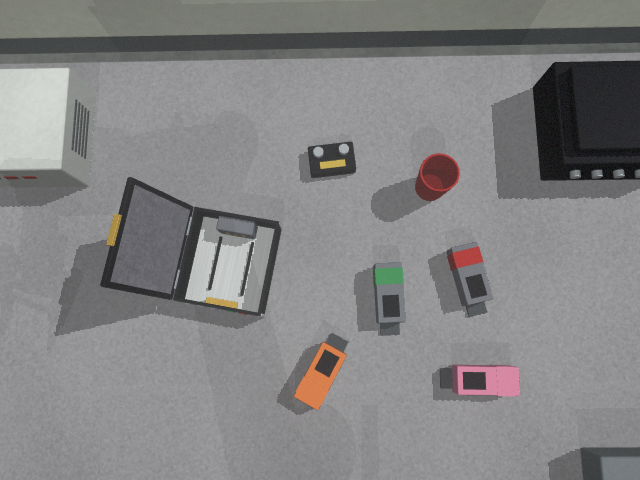

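View pics/side0.png

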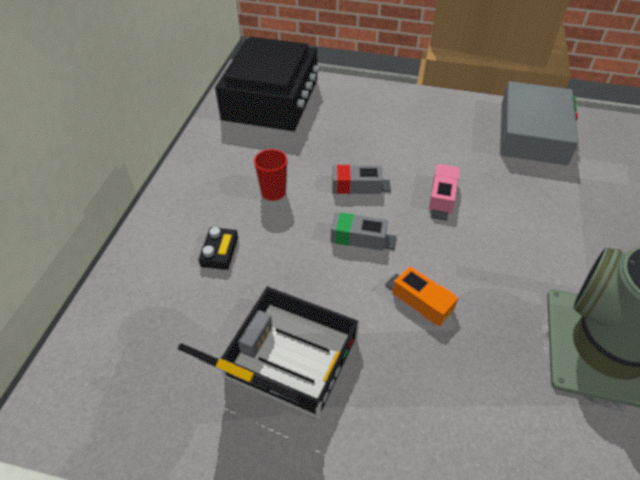

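The top view shows the green battery at (390,293) with its tongue towards (390,327). The box is at (230,262), with the lip at (222,302), the terminal block at (237,228) and the lid leaning left. The side view agrees, with the green battery at (360,232) and the box at (290,350). The orange, pink and red blocks lie apart.

```bash
cat > m.py <<'E'
from h import *
np.set_printoptions(precision=1,suppress=True)
F={c:[viewer.grab_frame(c) for _ in range(2)] for c in ['top','side']}
seed={'top':dict(bay=(224,305),lip=(224,302),terminal=(237,233),lid_hinge=(180,253),charged_mid=(389,292),charged_tongue=(391,330)),
'side':dict(bay=(337,372),lip=(330,367),terminal=(261,329),lid_hinge=(269,381),charged_mid=(360,232),charged_tongue=(395,243))}
Z=dict(bay=10,lip=24,terminal=52,lid_hinge=60,charged_mid=21,charged_tongue=0)
for n in Z:
    px={}
    for c in F:
        L=[]
        for f in F[c]:
            k=[d['location'] for d in viewer.pinpoint(n,f) if np.hypot(*(np.array(d['location'])-seed[c][n]))<15]
            if k: L.append(k[0])
        if L: px[c]=np.mean(L,0)
    print(n,px,'tri',tri(F['top'][0],px['top'],F['side'][0],px['side']) if len(px)==2 else None,[ (c,onz(F[c][0],px[c],Z[n])[:2]) for c in px])
# green/battery top outline on top cam
f=F['top'][0];im=f['img'].astype(int)
g=(im[:,:,1]>im[:,:,0]+40)&(im[:,:,1]>im[:,:,2]+40)
r=cv2.minAreaRect(np.argwhere(g[240:320,350:430])[:,::-1].astype(np.float32)+[350,240]) if 0 else cv2.minAreaRect((np.argwhere(g)[:,::-1]).astype(np.float32))
print('green',r,onz(f,r[0],42))
t=cv2.resize(f['img'][190:350,90:290],(800,640))[:600];u=cv2.resize(f['img'][250:345,355:430],None,fx=6,fy=6,interpolation=cv2.INTER_CUBIC)
cv2.imwrite('pics/boxtop.png',t[:,:,::-1]);cv2.imwrite('pics/bat.png',u[:,:,::-1])
E
python3 m.py
```

```text
bay {'top': array([223.7, 306. ]), 'side': array([333.9, 371.3])} tri (array([460.4, 161.9,   9.3]), np.float64(3.8464929649749187)) [('top', array([458.5, 161.7])), ('side', array([462.3, 162.3]))]
lip {'top': array([223.3, 300.6]), 'side': array([327. , 366.4])} tri (array([471.4, 160.9,  19.5]), np.float64(6.425427953005697)) [('top', array([467.9, 159.7])), ('side', array([474.2, 163.3]))]
terminal {'top': array([235.1, 232. ]), 'side': array([260. , 331.4])} tri (array([596.4, 136.3,  43.8]), np.float64(2.9690300428464367)) [('top', array([593.2, 134.5])), ('side', array([595.7, 140.8]))]
lid_hinge {'top': array([178.7, 250.8]), 'side': array([267.3, 382.8])} tri (array([554.7, 234.1,  67.1]), np.float64(3.8332277119469658)) [('top', array([557.8, 236.5])), ('side', array([554.3, 230.9]))]
charged_mid {'top': array([389. , 294.1]), 'side': array([358.4, 233.3])} tri (array([ 479.1, -152.5,   11.4]), np.float64(3.0424081860039442)) [('top', array([ 476.9, -151.4])), ('side', array([ 479.5, -144. ]))]
charged_tongue {'top': array([389.7, 336.7]), 'side': array([393.9, 240.6])} tri (array([ 402.3, -151.1,   10.4]), np.float64(8.303118703143987)) [('top', array([ 398.1, -152.5])), ('side', array([ 406.7, -160. ]))]
green ((388.5, 275.5), (15.0, 27.0), 90.0) [ 509.6 -149.    42. ]
```

View pics/boxtop.png

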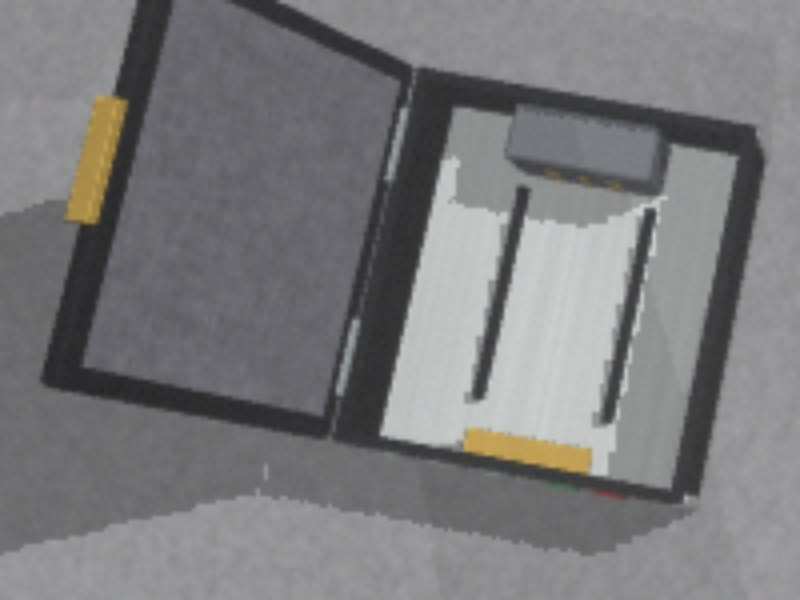

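View pics/bat.png

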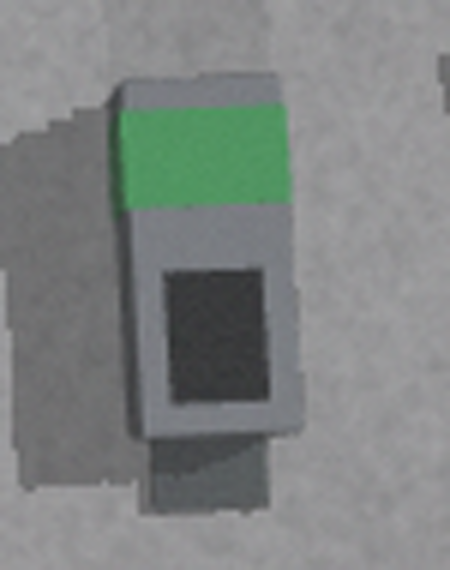

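The box crop shows rim corners at about (413,68), (757,130), (690,500) and (333,437) in crop pixels. The battery crop shows top-face corners at (122,80), (280,72), (302,432) and (143,437), with the tongue at the bottom. Next I fit both poses.

```bash
cat > fit.py <<'E'
from h import *
from scipy.optimize import least_squares
np.set_printoptions(precision=1,suppress=True)
f=viewer.grab_frame('top'); g=viewer.grab_frame('side')
def fit(loc,z,px,x0):
    px=np.array(px)
    def P(q): c,s=np.cos(q[2]),np.sin(q[2]); return [[q[0]+c*a-s*b,q[1]+s*a+c*b,z] for a,b in loc]
    r=least_squares(lambda q:(np.array([proj(f,p) for p in P(q)])-px).ravel(),x0)
    return r.x,r.fun
c=lambda L,s,o:[[x/s+o[0]-.4,y/s+o[1]-.4] for x,y in L]
# bay frame, rim outer corners
q,e=fit([(171,81),(171,-81),(-6,-81),(-6,81)],60,c([(413,68),(757,130),(690,500),(333,437)],4,(90,190)),[460,160,-.2]); print('bay',q[:2],np.degrees(q[2]),e)
b,e2=fit([(55,25),(55,-25),(-55,-25),(-55,25)],42,c([(122,80),(280,72),(302,432),(143,437)],6,(355,250)),[478,-151,0]); print('bat',b[:2],np.degrees(b[2]),e2)
# check in side image
v=g['img'].copy()
def W(q,a,bb,z): cc,s=np.cos(q[2]),np.sin(q[2]); return [q[0]+cc*a-s*bb,q[1]+s*a+cc*bb,z]
for q_,L,z in ((q,[(171,81),(171,-81),(-6,-81),(-6,81)],60),(b,[(55,25),(55,-25),(-55,-25),(-55,25)],42)):
    p=np.array([proj(g,W(q_,x,y,z)) for x,y in L]); print(p)
    cv2.polylines(v,[np.round(p*16).astype(np.int32)],True,(0,255,255),1,cv2.LINE_AA,4)
v=cv2.resize(v[190:430,200:440],(600,600),interpolation=cv2.INTER_CUBIC); cv2.imwrite('pics/side_fit.png',v[:,:,::-1])
np.savez('fit.npz',bay=q,bat=b)
E
python3 fit.py
```

```text
bay [458.9 162.4] -10.313315214355312 [ 0.9 -0.3  0.1 -1.8 -1.3  0.8  0.3  1.2]
bat [ 479.5 -150.6] 1.5534288389591961 [-0.4 -0.3  0.3  0.   0.6  0.  -0.5  0.2]
[[218.7 360.1]
 [265.7 285.3]
 [358.2 319.4]
 [319.6 402.4]]
[[330.4 228.8]
 [335.1 211.2]
 [388.3 219.3]
 [385.1 237.4]]
```

View pics/side_fit.png

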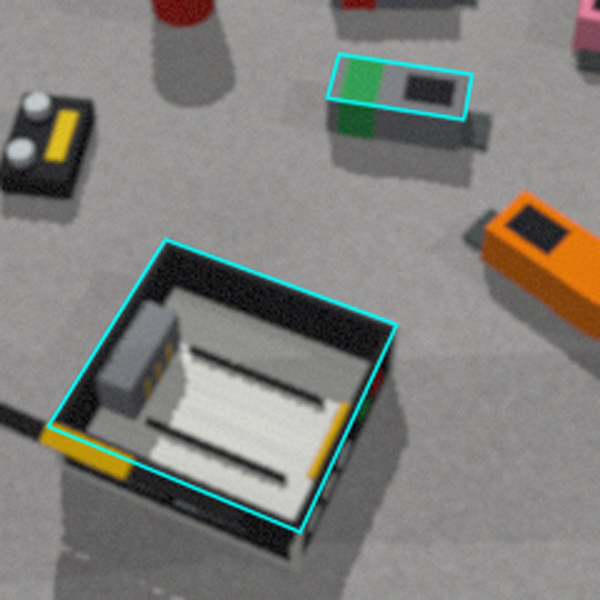

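The side overlay agrees: the box rim fits at crop corners (165,240) to (300,530), and the battery top at about (400,87). Moving to the battery next.

```bash
cat > plan.py <<'E'
from h import *
def rpy(r,p,y): return R.from_euler('xyz',[r,p,y],degrees=True)
def tgt(frame,mid,theta,yawf,grip):
    pass
def plan(wps,start=None):
    """wps: list of (pos, R, nrows)"""
    s=sensors.state(); p=np.array(s['ee_pos']); r=R.from_matrix(rot(s['ee_rot']))
    if start: p,r=start
    for P,Q,n in wps:
        P=np.array(P,float); out=[]
        for k in range(n):
            # remaining, divided evenly
            m=n-k; w=(r.inv()*Q).as_rotvec()/m; d=r.inv().apply((P-p)/m)/10
            d=np.round(d,2);w=np.round(w,3); out.append(d.tolist()+w.tolist())
            p=p+r.apply(d*10); r=r*R.from_rotvec(w)
        for i in range(0,n,5): print(str([x+0. for q in out[i:i+5] for x in q]).replace(' ','').replace('.0,',',').replace('-0,','0,'))
        print('->',p.round(1),r.as_euler('xyz',degrees=True).round(1))
    return p,r
E
python3 -c "
from plan import *
Q=rpy(180,0,181.55)
plan([((479.5,-150.6,150),Q,22),((479.5,-150.6,28),Q,5)])"
```

```text
[-2.28,-2.52,0.35,0,0,-0.017,-2.24,-2.56,0.35,0,0,-0.017,-2.2,-2.6,0.35,0,0,-0.017,-2.15,-2.63,0.35,0,0,-0.017,-2.11,-2.67,0.36,0,0,-0.017]
[-2.06,-2.71,0.35,0,0,-0.017,-2.01,-2.74,0.36,0,0,-0.017,-1.97,-2.77,0.35,0,0,-0.017,-1.92,-2.81,0.36,0,0,-0.017,-1.87,-2.84,0.35,0,0,-0.017]
[-1.82,-2.87,0.36,0,0,-0.017,-1.77,-2.9,0.35,0,0,-0.017,-1.72,-2.93,0.36,0,0,-0.017,-1.68,-2.96,0.35,0,0,-0.017,-1.62,-2.99,0.36,0,0,-0.017]
[-1.57,-3.02,0.35,0,0,-0.017,-1.52,-3.04,0.36,0,0,-0.017,-1.47,-3.07,0.35,0,0,-0.017,-1.42,-3.09,0.36,0,0,-0.016,-1.37,-3.12,0.35,0,0,-0.017]
[-1.32,-3.14,0.36,0,0,-0.016,-1.26,-3.15,0.35,0,0,-0.017]
-> [ 479.5 -150.6  150. ] [ 180.     0.  -178.4]
[0,0,2.44,0,0,0,0,0,2.44,0,0,0,0,0,2.44,0,0,0,0,0,2.44,0,0,0,0,0,2.44,0,0,0.0]
-> [ 479.5 -150.6   28. ] [ 180.     0.  -178.4]
```

>>> step_arm(
  plan=[-2.28,-2.52,0.35,0,0,-0.017,-2.24,-2.56,0.35,0,0,-0.017,-2.2,-2.6,0.35,0,0,-0.017,-2.15,-2.63,0.35,0,0,-0.017,-2.11,-2.67,0.36,0,0,-0.017],
  hand=9.12,
)

```text
time_s: 3.02
ee_pos: [259.5, 382.5, 210.3]
ee_rot: [180.0, 0.0, 165.2]
force: [0.6, 1.0, 0.3]
gripper_width: 91.3
gripper_force: 0.0
```

>>> step_arm(
  plan=[-2.06,-2.71,0.35,0,0,-0.017,-2.01,-2.74,0.36,0,0,-0.017,-1.97,-2.77,0.35,0,0,-0.017,-1.92,-2.81,0.36,0,0,-0.017,-1.87,-2.84,0.35,0,0,-0.017],
)

```text
time_s: 3.43
ee_pos: [324.3, 225.3, 192.7]
ee_rot: [180.0, 0.0, 170.1]
force: [0.4, -0.3, 0.0]
gripper_width: 91.3
gripper_force: 0.0
```

>>> step_arm(
  plan=[-1.82,-2.87,0.36,0,0,-0.017,-1.77,-2.9,0.35,0,0,-0.017,-1.72,-2.93,0.36,0,0,-0.017,-1.68,-2.96,0.35,0,0,-0.017,-1.62,-2.99,0.36,0,0,-0.017],
)

```text
time_s: 3.85
ee_pos: [389.2, 67.9, 175.0]
ee_rot: [180.0, 0.1, 174.9]
force: [1.0, 0.0, -0.0]
gripper_width: 91.1
gripper_force: 0.0
```

>>> step_arm(
  plan=[-1.57,-3.02,0.35,0,0,-0.017,-1.52,-3.04,0.36,0,0,-0.017,-1.47,-3.07,0.35,0,0,-0.017,-1.42,-3.09,0.36,0,0,-0.016,-1.37,-3.12,0.35,0,0,-0.017],
)

```text
time_s: 4.27
ee_pos: [454.0, -89.5, 157.2]
ee_rot: [180.0, 0.0, 179.7]
force: [0.0, 1.8, -0.1]
gripper_width: 91.2
gripper_force: 0.0
```

>>> step_arm(
  plan=[-1.32,-3.14,0.36,0,0,-0.016,-1.26,-3.15,0.35,0,0,-0.017,0,0,0,0,0,0,0,0,0,0,0,0],
)

```text
time_s: 4.6
ee_pos: [479.6, -151.8, 149.6]
ee_rot: [180.0, -0.0, -178.6]
force: [-0.4, 1.2, -1.2]
gripper_width: 91.1
gripper_force: 0.0
```

```bash
python3 -c "
from plan import *
print(sensors.state()['ee_pos'],sensors.state()['qpos'])
f=viewer.grab_frame('top');b=np.load('fit.npz')['bat']
cv2.imwrite('pics/pre.png',cv2.resize(f['img'][220:360,330:470],(560,560))[:,:,::-1])
Q=rpy(180,0,181.55)
plan([((479.5,-150.6,28),Q,5)])"
```

```text
[ 479.64691266 -151.79872334  149.61178636] [-1.88825028e+01  1.57217363e+01  1.05664228e+02  2.04057641e-02
  5.86597178e+01 -1.10278127e+02]
[-0.01,0,2.43,0,0,0,-0.01,0,2.44,0,0,0,-0.01,0,2.43,0,0,0,-0.01,0,2.44,0,-0.001,-0.001,-0.01,-0.01,2.43,0.001,0,0.0]
-> [ 479.5 -150.6   28. ] [-180.    -0.  -178.5]
```

View pics/pre.png

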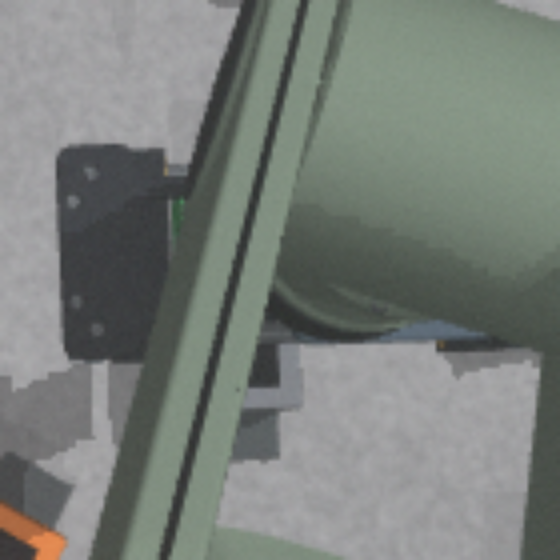

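The arm hides most of the top view. The gripper sits over the battery, whose tongue end shows at crop (260,430). Descending and gripping.

>>> step_arm(
  plan=[0,-0.06,2.43,0,0,0,0,-0.06,2.43,0,0,0,0,0,2.43,0,0,0,0,0,2.43,0,0,0,0,0,2.43,0,0,0],
)

```text
time_s: 5.07
ee_pos: [479.0, -150.2, 28.1]
ee_rot: [180.0, 0.0, -178.3]
force: [0.4, 0.3, -0.4]
gripper_width: 91.7
gripper_force: 0.0
```

>>> step_arm(
  plan=[0,0,0,0,0,0,0,0,0,0,0,0,0,0,0,0,0,0,0,0,0,0,0,0,0,0,0,0,0,0],
  hand=4,
  newtons=45,
)

```text
time_s: 5.48
ee_pos: [480.5, -151.9, 30.1]
ee_rot: [-179.9, 0.2, -178.4]
force: [-0.5, 0.1, -0.3]
gripper_width: 60.7
gripper_force: 0.0
```

>>> step_arm(
  plan=[0,0,0,0,0,0,0,0,0,0,0,0,0,0,0,0,0,0],
)

```text
time_s: 5.73
ee_pos: [480.0, -152.0, 29.5]
ee_rot: [-180.0, 0.1, -178.4]
force: [-1.0, 0.3, 6.1]
gripper_width: 49.7
gripper_force: 45.0
```

```bash
cat >> plan.py <<'E'
BAY=[459.5,162.2,10.]; YAW=-10.4
TIP2TCP=np.array([77.5,0,29.])
def pose(t,th,bay=None,yaw=None):
    bay=BAY if bay is None else bay; yaw=YAW if yaw is None else yaw
    Rb=R.from_euler('ZY',[yaw,-th],degrees=True)
    tip=np.array(bay)+R.from_euler('z',yaw,degrees=True).apply(t)
    return tip+Rb.apply(TIP2TCP), Rb*R.from_euler('ZX',[180,180],degrees=True)
def tipnow(bay=None,yaw=None):
    bay=BAY if bay is None else bay; yaw=YAW if yaw is None else yaw
    s=sensors.state(); r=R.from_matrix(rot(s['ee_rot']))*R.from_euler('ZX',[180,180],degrees=True).inv()
    tip=s['ee_pos']-r.apply(TIP2TCP)
    return R.from_euler('z',-yaw,degrees=True).apply(tip-np.array(bay)), r.as_euler('ZYX',degrees=True)
E
python3 -c "
from plan import *
s=sensors.state()
Q=rpy(180,0,181.6)
plan([((480,-151,170),Q,5),(*pose((17,0,100),20),10)])
plan([(*pose((17,0,30),20),5)],pose((17,0,100),20))
"
```

```text
[0,0.02,-2.81,0,0,0,-0.01,0.02,-2.81,0,0,0,0,0.02,-2.81,0,0.001,0,0,0.02,-2.81,0,0,0,-0.01,0.01,-2.81,0,0.001,-0.001]
-> [ 480. -151.  170.] [-180.    -0.  -178.4]
[-0.66,2.97,0.06,0.004,-0.035,0.021,-0.6,2.98,0.07,0.004,-0.035,0.021,-0.54,3,0.08,0.004,-0.035,0.021,-0.47,3.01,0.08,0.003,-0.035,0.021,-0.4,3.02,0.09,0.004,-0.035,0.021]
[-0.34,3.02,0.09,0.003,-0.035,0.021,-0.27,3.03,0.09,0.004,-0.035,0.02,-0.2,3.04,0.09,0.003,-0.034,0.021,-0.14,3.04,0.09,0.004,-0.035,0.02,-0.07,3.04,0.08,0.003,-0.034,0.021]
-> [538.1 147.8 163.7] [180.   20.  169.6]
[0.48,0,1.32,0,0,0,0.48,0,1.31,0,0,0,0.48,0,1.32,0,0,0,0.48,0,1.31,0,0,0,0.47,0,1.32,0,0,0.0]
-> [538.1 147.8  93.8] [180.   20.  169.6]
```

>>> step_arm(
  plan=[0,0.02,-2.81,0,0,0,0,0.02,-2.81,0,0,0,0,0.02,-2.81,0,0,0,0,0.02,-2.81,0,0,0,0,0.02,-2.81,0,0,0],
)

```text
time_s: 6.15
ee_pos: [478.4, -150.5, 169.5]
ee_rot: [179.9, -0.1, -178.5]
force: [1.5, 0.0, -4.4]
gripper_width: 50.0
gripper_force: 45.0
```

>>> step_arm(
  plan=[-0.66,2.97,0.06,0.004,-0.035,0.021,-0.6,2.98,0.07,0.004,-0.035,0.021,-0.54,3,0.08,0.004,-0.035,0.021,-0.47,3.01,0.08,0.003,-0.035,0.021,-0.4,3.02,0.09,0.004,-0.035,0.021],
)

```text
time_s: 6.57
ee_pos: [507.5, -0.2, 165.2]
ee_rot: [-179.5, 10.0, 175.5]
force: [-0.2, 0.0, -3.2]
gripper_width: 49.9
gripper_force: 45.0
```

>>> step_arm(
  plan=[-0.34,3.02,0.09,0.003,-0.035,0.021,-0.27,3.03,0.09,0.004,-0.035,0.02,-0.2,3.04,0.09,0.003,-0.034,0.021,-0.14,3.04,0.09,0.004,-0.035,0.02,-0.07,3.04,0.08,0.003,-0.034,0.021],
)

```text
time_s: 6.98
ee_pos: [536.5, 148.9, 161.8]
ee_rot: [-180.0, 19.9, 169.4]
force: [0.7, -0.6, -4.3]
gripper_width: 49.6
gripper_force: 45.0
```

>>> step_arm(
  plan=[0,0,0,0,0,0,0,0,0,0,0,0],
)

```text
time_s: 7.15
ee_pos: [536.3, 149.2, 161.5]
ee_rot: [-179.9, 19.8, 169.7]
force: [-0.4, -0.2, -3.8]
gripper_width: 49.6
gripper_force: 45.0
```

```bash
python3 -c "
from plan import *
np.set_printoptions(precision=1,suppress=True)
print(tipnow(),sensors.state()['qpos'])
t=viewer.grab_frame('top');g=viewer.grab_frame('side')
B=pose((0,0,0),0)
tip=tipnow()
s=sensors.state(); rb=R.from_matrix(rot(s['ee_rot']))*R.from_euler('ZX',[180,180],degrees=True).inv(); T=s['ee_pos']-rb.apply(TIP2TCP)
for n,f in (('top',t),('side',g)):
    for k in ['charged_mid','charged_tongue','lip','terminal','bay']:
        print(n,k,[(np.round(d['location'],1).tolist(),round(d['score'],2)) for d in viewer.pinpoint(k,f)[:3]])
    print('exp mid',proj(f,T+rb.apply([77,0,21])),'tip',proj(f,T))
    v=f['img'].copy()
    box=np.array([[x,y,z] for x in(22,132) for y in(-25,25) for z in(0,42)])
    for i in range(8):
        for j in range(i):
            if (box[i]!=box[j]).sum()==1: cv2.line(v,*[tuple(np.round(proj(f,T+rb.apply(box[q]))*16).astype(int).tolist()) for q in (i,j)],(0,255,255),1,cv2.LINE_AA,4)
    r=v[190:350,130:330] if n=='top' else v[230:410,200:400]
    cv2.imwrite('pics/held_'+n+'.png',cv2.resize(r,None,fx=3,fy=3,interpolation=cv2.INTER_CUBIC)[:,:,::-1])
a=cv2.imread('pics/held_top.png');b=cv2.imread('pics/held_side.png')
a=cv2.copyMakeBorder(a,0,60,0,0,cv2.BORDER_CONSTANT)
m=np.hstack([a,b]);m=cv2.resize(m,None,fx=.66,fy=.66,interpolation=cv2.INTER_AREA);cv2.imwrite('pics/held.png',m);print(m.shape)
"
```

```text
(array([14.8,  0.9, 98. ]), array([-10.3, -19.8,  -0.1])) [ 20.1  12.6 111.3 -15.6  39.9 -49.1]
top charged_mid [([319.6, 369.0], 0.86), ([215.7, 251.8], 0.73), ([484.1, 379.4], 0.61)]
top charged_tongue [([438.0, 377.2], 0.96), ([341.2, 336.5], 0.56)]
top lip [([221.2, 301.1], 0.59)]
top terminal []
top bay [([224.7, 301.6], 0.76)]
exp mid [215.3 252.3] tip [213.6 293.6]
side charged_mid [([428.7, 296.4], 0.8)]
side charged_tongue [([390.9, 279.1], 0.68), ([436.9, 215.0], 0.6)]
side lip [([328.5, 366.5], 0.7)]
side terminal [([263.2, 328.8], 0.63)]
side bay [([334.4, 370.1], 0.95)]
exp mid [288.8 306.9] tip [327.9 337.7]
(356, 792, 3)
```

View pics/held.png

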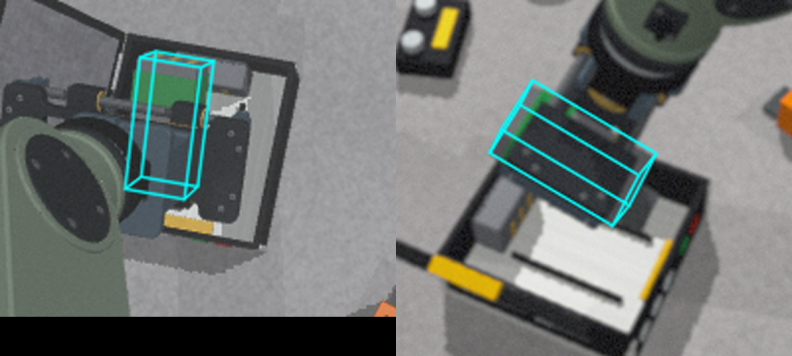

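The overlay matches: the held battery appears over the bay in both views, tilted with its green end up over the terminal. Lowering in front of the lip.

```bash
python3 -c "
from plan import *
p,q=pose((17.5,0,25),20)
a=plan([(p,q,5)])
plan([(*pose((17.5,0,4),20),3)],a)
"
```

```text
[0.5,0,1.4,0,0,0,0.5,0,1.4,0,0,0,0.49,0,1.4,0,0,-0.001,0.5,0.01,1.4,0,0,0,0.49,0,1.41,0,0,-0.001]
-> [538.6 147.7  88.7] [180.   20.  169.6]
[0.24,0,0.66,0,0,0,0.24,0,0.66,0,0,0,0.24,0,0.65,0,0,0.0]
-> [538.6 147.7  67.8] [180.   20.  169.6]
```

>>> step_arm(
  plan=[0.5,0,1.4,0,0,0,0.5,0,1.4,0,0,0,0.49,0,1.4,0,0,0,0.5,0,1.4,0,0,0,0.49,0,1.4,0,0,0],
)

```text
time_s: 8.17
ee_pos: [538.7, 147.9, 88.3]
ee_rot: [179.9, 20.0, 169.5]
force: [0.7, -0.2, -4.2]
gripper_width: 49.4
gripper_force: 45.0
```

>>> step_arm(
  plan=[0,0,0,0,0,0,0,0,0,0,0,0],
)

```text
time_s: 8.33
ee_pos: [538.2, 147.7, 88.2]
ee_rot: [-180.0, 19.9, 169.5]
force: [0.1, -0.7, -3.8]
gripper_width: 49.9
gripper_force: 45.0
```

```bash
python3 -c "
from plan import *
np.set_printoptions(precision=1,suppress=True)
print(*[x for _ in range(3) for x in (tipnow(),viewer.grab_frame('side')['fx'])])
plan([(*pose((17.5,0,5),20),3)])
"
```

```text
(array([17.1,  0. , 24.5]), array([-10.5, -19.9,  -0. ])) 535.045650912256 (array([17.9,  0.6, 25.4]), array([-10.5, -20.1,   0.1])) 535.045650912256 (array([18.3,  0.8, 25.9]), array([-10.5, -20.1,   0.1])) 535.045650912256
[0.27,-0.03,0.66,0.001,0.001,-0.001,0.27,-0.02,0.66,0,0.001,0,0.26,-0.02,0.65,0.001,0.001,-0.001]
-> [538.6 147.7  68.8] [-180.    20.   169.6]
```

>>> step_arm(
  plan=[0.25,-0.02,0.66,0,0,0,0.25,-0.02,0.66,0,0,0,0.25,0,0.65,0,0,0,0,0,0,0,0,0],
)

```text
time_s: 8.82
ee_pos: [536.8, 147.0, 65.8]
ee_rot: [-179.9, 19.8, 169.6]
force: [-0.5, -0.2, -4.3]
gripper_width: 49.7
gripper_force: 45.0
```

>>> step_arm(
  plan=[0.06,0,0.14,0,0,0,0,0,0,0,0,0],
)

```text
time_s: 8.98
ee_pos: [537.9, 147.6, 65.8]
ee_rot: [180.0, 20.0, 169.5]
force: [0.1, 0.2, -4.9]
gripper_width: 49.6
gripper_force: 45.0
```

>>> step_arm(
  plan=[0.06,0,0.14,0,0,0,0,0,0,0,0,0],
)

```text
time_s: 9.15
ee_pos: [538.0, 147.6, 64.6]
ee_rot: [180.0, 20.0, 169.5]
force: [0.5, 0.6, -4.3]
gripper_width: 50.0
gripper_force: 45.0
```

```bash
python3 -c "
from plan import *
np.set_printoptions(precision=1,suppress=True)
print(*[x for _ in range(3) for x in (tipnow(),sensors.state()['force'],viewer.grab_frame('side')['fx'])])
"
```

```text
(array([17. , -0. ,  0.8]), array([-10.5, -20. ,   0. ])) [ 0.5  0.6 -4.3] 535.045650912256 (array([17. , -0.1,  0.9]), array([-10.5, -20. ,   0. ])) [ 0.3 -0.3 -5.1] 535.045650912256 (array([17. , -0. ,  0.9]), array([-10.5, -20. ,   0.1])) [-0.1  0.  -4.2] 535.045650912256
```

>>> step_arm(
  plan=[0.235,0,-0.085,0,0,0,0.235,0,-0.085,0,0,0,0.235,0,-0.085,0,0,0,0.235,0,-0.085,0,0,0,0,0,0,0,0,0],
)

```text
time_s: 9.72
ee_pos: [527.3, 149.4, 64.5]
ee_rot: [180.0, 20.0, 169.5]
force: [-0.1, -1.3, -3.7]
gripper_width: 49.9
gripper_force: 45.0
```

>>> step_arm(
  plan=[0.14,0,-0.05,0,0,0,0.14,0,-0.05,0,0,0,0,0,0,0,0,0],
)

```text
time_s: 9.97
ee_pos: [524.9, 149.9, 64.5]
ee_rot: [180.0, 20.0, 169.5]
force: [0.3, -0.4, -3.8]
gripper_width: 49.9
gripper_force: 45.0
```

>>> step_arm(
  plan=[0.14,0,-0.05,0,0,0,0,0,0,0,0,0],
)

```text
time_s: 10.13
ee_pos: [523.5, 150.2, 64.5]
ee_rot: [180.0, 20.0, 169.5]
force: [0.5, -0.2, -3.5]
gripper_width: 49.7
gripper_force: 45.0
```

>>> step_arm(
  plan=[0.14,0,-0.05,0,0,0,0,0,0,0,0,0],
)

```text
time_s: 10.3
ee_pos: [522.1, 150.5, 64.5]
ee_rot: [180.0, 20.0, 169.5]
force: [0.6, 0.0, -4.4]
gripper_width: 49.7
gripper_force: 45.0
```

```bash
python3 -c "
from plan import *
np.set_printoptions(precision=1,suppress=True)
print(*[x for _ in range(2) for x in (tipnow(),sensors.state()['force'],viewer.grab_frame('side')['fx'])])
"
```

```text
(array([ 0.7, -0.1,  0.7]), array([-10.5, -20. ,   0. ])) [ 0.6  0.  -4.4] 535.045650912256 (array([ 0.8, -0.1,  0.7]), array([-10.5, -20. ,   0. ])) [-0.  -0.2 -3.8] 535.045650912256
```

Tip near 0.8 mm by estimate and no contact yet; feel for the wall.

>>> step_arm(
  plan=[0.14,0,-0.05,0,0,0,0,0,0,0,0,0],
)

```text
time_s: 10.57
ee_pos: [521.7, 150.9, 65.0]
ee_rot: [179.9, 20.1, 169.6]
force: [3.3, -1.5, -5.7]
gripper_width: 49.4
gripper_force: 45.0
```

>>> step_arm(
  plan=[0.14,0,-0.05,0,0,0,0,0,0,0,0,0],
)

```text
time_s: 10.73
ee_pos: [521.2, 151.1, 65.4]
ee_rot: [179.9, 20.2, 169.6]
force: [6.7, -4.8, -6.6]
gripper_width: 49.7
gripper_force: 45.0
```

>>> step_arm(
  plan=[-0.19,0,0.07,0,0,0,-0.19,0,0.07,0,0,0,0,0,0,0,0,0],
)

```text
time_s: 10.98
ee_pos: [523.2, 150.2, 64.3]
ee_rot: [180.0, 20.0, 169.5]
force: [0.2, -0.2, -4.2]
gripper_width: 49.8
gripper_force: 45.0
```

```bash
python3 -c "
from plan import *
np.set_printoptions(precision=1,suppress=True)
viewer.grab_frame('side')
t,e=tipnow();print(t,e,sensors.state()['force'])
t[1]=0
plan([(*pose((2.5,0,1),10),4)])
plan([(*pose((2.5,0,1),4),3),(*pose((2.5,0,1),0),3)],pose((2.5,0,1),10))
"
```

```text
[ 1.7 -0.2  0.6] [-10.5 -20.    0. ] [ 0.6  0.1 -4.6]
[-0.12,0.01,0.34,0,0.044,0,-0.13,0.01,0.34,0,0.043,-0.001,-0.15,0.01,0.33,0,0.044,0,-0.16,0,0.33,0,0.043,-0.001]
-> [532.1 148.9  53. ] [180.   10.  169.6]
[-0.09,0,0.28,0,0.035,0,-0.09,0,0.27,0,0.035,0,-0.11,0,0.27,0,0.035,0.0]
-> [536.  148.2  45.3] [180.    4.  169.6]
[-0.06,0,0.18,0,0.023,0,-0.07,0,0.18,0,0.023,0,-0.06,0,0.18,0,0.024,0.0]
-> [538.1 147.8  40. ] [180.   -0.  169.6]
```

>>> step_arm(
  plan=[-0.12,0.01,0.34,0,0.044,0,-0.13,0.01,0.34,0,0.043,0,-0.15,0,0.33,0,0.044,0,-0.16,0,0.33,0,0.043,0,0,0,0,0,0,0],
)

```text
time_s: 11.45
ee_pos: [534.3, 149.0, 53.2]
ee_rot: [179.9, 10.1, 169.5]
force: [0.8, -0.5, -3.7]
gripper_width: 49.9
gripper_force: 45.0
```

>>> step_arm(
  plan=[-0.09,0,0.28,0,0.035,0,-0.09,0,0.27,0,0.035,0,-0.11,0,0.27,0,0.035,0,0,0,0,0,0,0],
)

```text
time_s: 11.78
ee_pos: [537.1, 148.0, 45.1]
ee_rot: [180.0, 4.1, 169.5]
force: [0.3, -0.1, -4.2]
gripper_width: 49.8
gripper_force: 45.0
```

```bash
python3 -c "
from plan import *
np.set_printoptions(precision=1,suppress=True)
viewer.grab_frame('side')
t,e=tipnow();print(t,e,sensors.state()['force'])
plan([(*pose((2.5,0,1),0),3)])
"
```

```text
[3.  0.  0.7] [-10.5  -4.1   0. ] [-0.3 -0.  -4.8]
[-0.05,0,0.18,0,0.024,-0.001,-0.05,0.01,0.17,0,0.024,0,-0.05,0,0.18,0,0.023,-0.001]
-> [538.2 147.7  40. ] [180.    0.  169.6]
```

>>> step_arm(
  plan=[-0.06,0,0.18,0,0.024,0,-0.06,0,0.17,0,0.024,0,-0.06,0,0.18,0,0.024,0,0,0,0,0,0,0],
)

```text
time_s: 12.17
ee_pos: [538.5, 147.7, 40.1]
ee_rot: [180.0, -0.0, 169.5]
force: [-0.5, -0.6, -4.4]
gripper_width: 49.7
gripper_force: 45.0
```

>>> step_arm(
  plan=[0,0,0.1,0,0,0,0,0,0,0,0,0],
)

```text
time_s: 12.33
ee_pos: [538.0, 147.8, 39.6]
ee_rot: [180.0, -0.0, 169.6]
force: [-0.3, -0.0, -3.4]
gripper_width: 49.9
gripper_force: 45.0
```

```bash
python3 -c "
from plan import *
np.set_printoptions(precision=1,suppress=True)
viewer.grab_frame('side')
t,e=tipnow();print(t,e,sensors.state()['force'])
"
```

```text
[2.3 0.1 0.6] [-10.4   0.    0. ] [ 0.8  0.1 -3.5]
```

>>> step_arm(
  plan=[0,0,0.1,0,0,0,0,0,0,0,0,0],
)

```text
time_s: 12.55
ee_pos: [538.0, 147.8, 39.5]
ee_rot: [180.0, -0.1, 169.6]
force: [-2.8, -0.5, 5.7]
gripper_width: 49.5
gripper_force: 45.0
```

>>> step_arm(
  plan=[0,0,0.1,0,0,0,0,0,0,0,0,0],
)

```text
time_s: 12.72
ee_pos: [537.9, 147.8, 39.5]
ee_rot: [180.0, -0.0, 169.6]
force: [-3.7, 0.2, 11.4]
gripper_width: 49.7
gripper_force: 45.0
```

>>> step_arm(
  plan=[0,0,0,0,0,0,0,0,0,0,0,0,0,0,0,0,0,0,0,0,0,0,0,0],
  hand=6.6,
)

```text
time_s: 13.05
ee_pos: [538.3, 147.8, 37.3]
ee_rot: [180.0, -0.1, 169.5]
force: [-0.2, 1.2, -0.7]
gripper_width: 65.7
gripper_force: 0.0
```

>>> step_arm(
  plan=[0,0,-0.5,0,0,0,0,0,-1,0,0,0,0,0,-2,0,0,0,0,0,-3,0,0,0,0,0,-3,0,0,0],
)

```text
time_s: 13.47
ee_pos: [538.0, 147.5, 133.5]
ee_rot: [180.0, -0.2, 169.5]
force: [1.1, 0.4, 0.1]
gripper_width: 66.2
gripper_force: 0.0
```

>>> step_arm(
  plan=[0,0,-3,0,0,0,0,0,-3,0,0,0,0,0,-3,0,0,0,0,0,-3,0,0,0,0,0,-3,0,0,0],
)

```text
time_s: 13.88
ee_pos: [538.3, 147.4, 284.9]
ee_rot: [179.9, -0.0, 169.5]
force: [0.8, 0.5, 0.0]
gripper_width: 66.1
gripper_force: 0.0
```

```bash
python3 -c "
from plan import *
np.set_printoptions(precision=1,suppress=True)
t=viewer.grab_frame('top');g=viewer.grab_frame('side')
for f in (t,g):
    for k in ['charged_mid','charged_tongue','lip','terminal','lid_edge','lid_hinge']:
        print(k,[(np.round(d['location'],1).tolist(),round(d['score'],2)) for d in viewer.pinpoint(k,f)[:3]])
    b=np.array(BAY);r=R.from_euler('z',YAW,degrees=True)
    print('exp mid',proj(f,b+r.apply([79.5,0,21])),proj(f,b+r.apply([79.5,0,21])+[0,0,20]))
a=cv2.resize(t['img'][180:340,100:300],None,fx=2,fy=2);c=cv2.resize(g['img'][250:410,190:390],None,fx=2,fy=2)
cv2.imwrite('pics/seat.png',np.hstack([a,c])[:,:,::-1])
print(sensors.state()['ee_pos'],sensors.state()['qpos'])
"
```

```text
charged_mid [([483.7, 380.4], 0.86)]
charged_tongue [([223.8, 303.4], 0.88), ([437.5, 375.8], 0.85), ([341.1, 336.6], 0.58)]
lip [([223.4, 299.1], 0.84)]
terminal [([234.8, 234.8], 0.71)]
lid_edge []
lid_hinge []
exp mid [229.6 263.1] [227.5 261.7]
charged_mid [([424.4, 297.2], 0.94), ([290.5, 350.9], 0.68), ([443.0, 188.6], 0.65)]
charged_tongue [([332.0, 372.0], 0.84), ([440.1, 218.4], 0.68), ([391.2, 282.7], 0.62)]
lip [([326.0, 370.3], 0.83)]
terminal [([261.6, 330.5], 0.72)]
lid_edge [([291.4, 350.9], 0.65)]
lid_hinge [([269.2, 380.0], 0.67)]
exp mid [292.5 348.4] [292.  342.4]
[538.6 147.5 281.9] [ 14.1  15.2  86.3   0.1  78.6 -65.5]
```

View pics/seat.png

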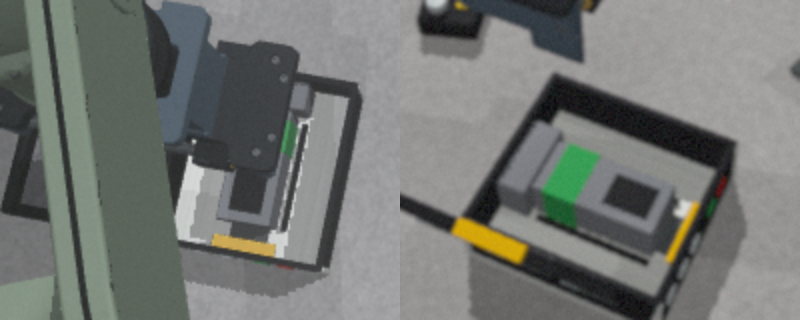

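The battery lies flat between the rails with its tongue under the lip and the green band next to the terminal block (right panel, about (600,190)). Next is the lid: close the fingers, go over it to its outer side, and descend.

```bash
python3 -c "
from plan import *
r=R.from_euler('z',YAW,degrees=True); W=lambda x,y,z:r.apply([x,y,0])+[BAY[0],BAY[1],z]
Q=rpy(180,0,169.6)
a=plan([(W(80,188,284),Q,8),(W(80,188,184),Q,4)])
plan([(W(80,150,184),Q,3),(W(80,72,184),Q,7)],a)
"
```

```text
[0.01,2.35,-0.03,0,0,0,0.01,2.35,-0.03,0,0,0,0.01,2.35,-0.02,0,0,0,0.01,2.35,-0.03,0,0,0,0.01,2.35,-0.02,0,-0.001,0.0]
[0.01,2.36,-0.03,0,0,0,0,2.35,-0.02,0,-0.001,-0.001,0.01,2.36,-0.03,0,0,0.0]
-> [572.1 332.7 284. ] [180.   -0.  169.6]
[0,0,2.5,0,0,0,0,0,2.5,0,0,0,0,0,2.5,0,0,0,-0.01,0,2.5,0,0,0.0]
-> [572.1 332.7 184. ] [180.   -0.  169.6]
[0,-1.27,0,0,0,0,0,-1.27,0,0,0,0,0,-1.26,0,0,0,0.0]
-> [565.3 295.3 184. ] [180.   -0.  169.6]
[0,-1.11,0,0,0,0,0,-1.12,0,0,0,0,0,-1.11,0,0,0,0,0,-1.12,0,0,0,0,0,-1.11,0,0,0,0.0]
[0,-1.12,0,0,0,0,0,-1.11,0,0,0,0.0]
-> [551.2 218.6 184. ] [180.   -0.  169.6]
```

>>> step_arm(
  plan=[0,2.35,-0.03,0,0,0,0,2.35,-0.03,0,0,0,0,2.35,-0.03,0,0,0,0,2.35,-0.03,0,0,0,0,2.35,-0.03,0,0,0],
  hand=0,
  newtons=10,
)

```text
time_s: 15.0
ee_pos: [560.1, 264.1, 283.8]
ee_rot: [180.0, -0.1, 169.5]
force: [0.4, 0.8, 0.1]
gripper_width: 35.5
gripper_force: 0.0
```

>>> step_arm(
  plan=[0,2.35,-0.03,0,0,0,0,2.35,-0.02,0,0,0,0,2.35,-0.03,0,0,0,0,0,0,0,0,0],
)

```text
time_s: 15.33
ee_pos: [573.1, 336.4, 283.6]
ee_rot: [179.8, -0.1, 169.7]
force: [-0.1, -0.5, -0.8]
gripper_width: 9.1
gripper_force: 0.0
```

>>> step_arm(
  plan=[0,0,2.5,0,0,0,0,0,2.5,0,0,0,0,0,2.5,0,0,0,0,0,2.5,0,0,0,0,0,0,0,0,0],
)

```text
time_s: 15.75
ee_pos: [569.9, 330.4, 179.0]
ee_rot: [-179.6, -0.6, 169.5]
force: [-0.4, -0.9, -1.1]
gripper_width: 0.5
gripper_force: 0.0
```

```bash
python3 -c "
from plan import *
np.set_printoptions(precision=1,suppress=True)
g=viewer.grab_frame('side');s=sensors.state()
r=R.from_euler('z',-YAW,degrees=True);print(s['ee_pos'],r.apply(s['ee_pos']-np.array(BAY)),s['ee_rot'],s['force'],s['gripper_width'])
cv2.imwrite('pics/lid.png',g['img'][150:470,120:440][:,:,::-1])
"
```

```text
[571.2 331.2 182. ] [ 79.3 186.4 172. ] [-179.8   -0.4  169.5] [-0.1  0.7  0.1] 0.7053994210506569
```

View pics/lid.png

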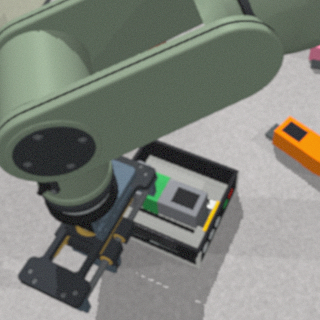

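The gripper is at the outer side of the lid, and the battery is seated behind it at (185,200). Pushing.

>>> step_arm(
  plan=[0,-1.2,0,0,0,0,0,-1.2,0,0,0,0,0,-1.2,0,0,0,0,0,-1.2,0,0,0,0],
)

```text
time_s: 16.13
ee_pos: [564.4, 284.0, 186.7]
ee_rot: [179.8, 0.1, 169.5]
force: [0.5, 0.0, 0.4]
gripper_width: 0.6
gripper_force: 0.4
```

>>> step_arm(
  plan=[0,-1.1,0,0,0,0,0,-1.1,0,0,0,0,0,-1.1,0,0,0,0],
)

```text
time_s: 16.38
ee_pos: [557.7, 251.3, 185.1]
ee_rot: [180.0, -0.1, 169.5]
force: [0.3, -0.1, -0.1]
gripper_width: 1.0
gripper_force: 0.1
```

>>> step_arm(
  plan=[0,-1.1,0,0,0,0,0,-1.1,0,0,0,0,0,-1.1,0,0,0,0,0,0,0,0,0,0],
)

```text
time_s: 16.72
ee_pos: [551.4, 218.1, 184.6]
ee_rot: [-180.0, -0.1, 169.5]
force: [0.3, -0.2, 0.2]
gripper_width: 0.5
gripper_force: 0.0
```

>>> step_arm(
  plan=[0,0,0,0,0,0,0,0,0,0,0,0,0,0,0,0,0,0,0,0,0,0,0,0,0,0,0,0,0,0],
)

```text
time_s: 17.13
ee_pos: [552.0, 220.8, 184.5]
ee_rot: [180.0, -0.1, 169.6]
force: [-0.2, 0.3, -0.4]
gripper_width: 0.3
gripper_force: 0.0
```

```bash
python3 -c "
from plan import *
np.set_printoptions(precision=1,suppress=True)
t=viewer.grab_frame('top');g=viewer.grab_frame('side');s=sensors.state()
r=R.from_euler('z',-YAW,degrees=True);print(r.apply(s['ee_pos']-np.array(BAY)),s['force'])
cv2.imwrite('pics/lid2.png',np.hstack([t['img'][150:390,100:340],g['img'][200:440,150:390]])[:,:,::-1])
"
```

```text
[ 80.4  74.2 174.6] [-1.1 -0.3  0.1]
```

View pics/lid2.png

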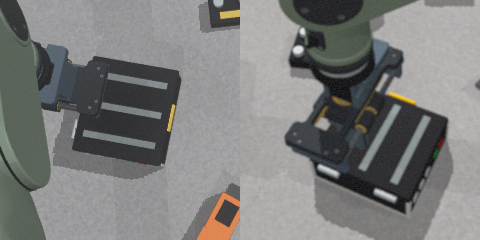

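The lid is shut: in the left panel its tab is at (172,118), on the -y side, and its plate covers the box. Backing off, then a numeric check.

>>> step_arm(
  plan=[0,1,-2.5,0,0,0,0,2,-2.5,0,0,0,0,2.5,-2.5,0,0,0,0,2.5,-1,0,0,0,0,0,0,0,0,0],
)

```text
time_s: 17.65
ee_pos: [568.3, 303.7, 272.7]
ee_rot: [179.6, 0.2, 169.7]
force: [-0.5, 0.2, -0.1]
gripper_width: 0.5
gripper_force: 0.0
```

>>> step_arm(
  plan=[0,0,0,0,0,0,0,0,0,0,0,0,0,0,0,0,0,0],
)

```text
time_s: 17.9
ee_pos: [566.0, 297.9, 268.6]
ee_rot: [-179.9, -0.2, 169.5]
force: [-0.1, 0.1, -0.1]
gripper_width: 0.6
gripper_force: 0.0
```

```bash
python3 -c "
from plan import *
np.set_printoptions(precision=1,suppress=True)
r=R.from_euler('z',YAW,degrees=True)
for c in ('top','side'):
    f=viewer.grab_frame(c); im=f['img'].astype(int)
    print(c,'lid_edge',[(d['location'],d['score']) for d in viewer.pinpoint('lid_edge',f)[:2]])
    for z in (15,22):
        print('exp shut edge',proj(f,np.array(BAY)+r.apply([82.5,-81,z+40])), 'tab',proj(f,np.array(BAY)+r.apply([82.5,-84,z+40])))
    y=(im[:,:,0]>150)&(im[:,:,1]>100)&(im[:,:,2]<80)
    n,l,st,ce=cv2.connectedComponentsWithStats(y.astype(np.uint8)); print([(ce[i],st[i,4]) for i in range(1,n) if st[i,4]>15])
    for k,z in (('spent_mid',21),('cup',0),('beltpack',0)): print(k,[(np.array(d['location']),d['score']) for d in viewer.pinpoint(k,f)[:1]])
"
```

```text
top lid_edge [([269.8, 269.3], 0.73)]
exp shut edge [269.9 266.5] tab [271.5 266.7]
exp shut edge [269.4 266. ] tab [271.  266.2]
[(array([330. , 348.4]), np.int32(30)), (array([319.2, 350.4]), np.int32(21)), (array([339.5, 351.6]), np.int32(19)), (array([318.9, 356.3]), np.int32(19)), (array([312.3, 386.8]), np.int32(525))]
spent_mid [(array([468.5, 275.8]), 0.72)]
cup []
beltpack [(array([332.5, 162.5]), 0.96)]
side lid_edge [([311.9, 300.2], 0.8)]
exp shut edge [310.5 300.1] tab [311.3 298.8]
exp shut edge [310.5 297.8] tab [311.2 296.5]
[(array([429.2, 292.8]), np.int32(1045)), (array([311.7, 298.4]), np.int32(74)), (array([447.8, 314.3]), np.int32(32))]
spent_mid [(array([355.9, 182. ]), 0.85)]
cup []
beltpack []
```

The lid edge is where a fully shut lid puts it, and the bystanders I could detect have not moved. Handing in.

```bash
python3 -c "
from workcell import env
print(env.job_done())"
```

```text
the job is handed in; nothing more can be done
None
```

The charged battery is seated flat with its tongue under the lip, the lid fell fully shut, and the job was handed in at about 18 s. The spent battery and intercom pack checked out unmoved; the cup wasn't detected in the final check, but the arm never went near it.

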